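# Turn the microscope stage insert over with a spatula

### The job

The round metal stage insert lies step-down on the white board. Pick up the spatula, use its blade to tip the insert over so that it lies flat, step up, wholly on the white board, then stand the spatula back with its blade flat on the cork mat. Touch the insert only with the spatula, keep it low (tip it over, do not toss it), and leave the other things where they are.

Things in the scene. Friction and masses are not known exactly. Their poses are not given: they have to be found in the camera images.
- insert_centre (a point): Centre (half-way through) of a loose bare steel stage insert, about 220 g: a flange 110 mm across and 6 mm thick with a concentric round step 76 mm across, 8 mm high, on one face; 14 mm thick in all; a 34 mm window in the middle. It starts on its step: the flange overhangs 17 mm all round, 8 mm above the board. z points from step to flat face (up at the start, down once turned over).
- board: Fixed white board lying on the steel bench, 300 mm (its x) by 420 mm (its y), 6 mm thick. Origin: centre of its underside, on the bench. The insert starts in the half towards its -y end; the +y half is free along the middle. The case and the tape measure stand along its +x edge.
- spatula_grip (a point): Grip point, mid-section of the level handle (black, 100 mm long, 18 wide, 26 high) of a loose 200 g offset spatula shaped like a trowel. It stands by itself on its steel blade. This point is 45 mm ahead of the handle's rear end, 52 mm above the blade's underside, 95 mm behind the blade's centre, 145 mm behind its front edge. x points along the handle to the front edge, z up.
- spatula_blade (a point): Centre of the underside of the spatula's flat steel blade, 100 mm long (x), 70 mm wide, 2.5 mm thick; x points to its straight front edge (50 mm ahead), z up. An upright strip, 30 mm wide and 4 mm thick, at its rear end (48 mm behind) carries the handle.
- mat: Fixed brown cork mat on the bench, 260 mm (its x) by 140 mm (its y), 3 mm thick, on which the spatula stands at the start. Origin: centre of its underside.
- case: Loose flat black oval case on the board, 100 x 60 x 22 mm, bystander. Origin: centre of its underside.
- tape: Loose yellow tape measure on the board, 65 x 40 x 50 mm high, bystander. Origin: centre of its underside.
- frame: Loose black rectangular plastic frame on the bench beyond the board's +y end, 128 x 86 x 8 mm, bystander. Origin: centre of its underside.
- dish: Loose culture dish, 88 mm in diameter, 14 mm high, at the far side of the bench, bystander. Origin: centre of its underside.
- tipbox: Loose box of pipette tips, 85 x 125 x 54 mm, at the far side of the bench, bystander. Origin: centre of its underside.
- bottle: Loose white bottle, 72 mm in diameter, 170 mm high, at the far right of the bench, bystander. Origin: centre of its underside.
Not all that is in view belongs to the job. Leave any pink look-alike of the part that bears spatula_grip alone. What is shaped like the part that bears insert_centre but pink is not meant.

How it is judged:
By the outcome, as a careful person would: the job done as asked, in the order asked, and still so for the second after the job is handed in, with the robot touching nothing.
It also fails if it takes over 45 s, if anything falls off the work surface, if the arm or the gripper's body presses on something with over 40 N, if the wrist force passes 120 N, or if a joint passes its speed limit or range.

### The arm

A 7-joint arm with a two-finger parallel gripper is mounted at the origin on the work surface. World frame = base frame: x ahead of the robot, y to its left, z up, the work surface at z = 0. Lengths are in m, angles in rad, forces in N, time in s.
With the tool pointing down it reaches from about 0.425 to 0.925 m from the base axis. Payload 6.8 kg.
Tool frame: the origin (TCP) lies at the very end of the fingers, on their centre line; the grasp point (between the pads) lies 19 mm behind it; z points along the fingers, y is the line along which they close (so a half turn about z gives the same grasp; the last joint's range is limited). The gripper opens to 85 mm and grips with 20 to 120 N. Pads are 22 mm wide; open, the fingers measure 114 mm over their backs; the gripper's body (76 mm by 85 mm) begins 54 mm behind the grasp point. The pads swing forward as they close: fully open they stand 13 mm farther back than shut.
Start: joints at [1.071, 0.477, 0.022, 1.555, -0.011, 1.109, -0.083], TCP at [0.258, -0.624, 0.231] pointing down, gripper open.
Joint ranges: [-2.96, 2.96], [-0.34, 2.1], [-1.41, 1.46], [0.24, 2.44], [-1.37, 4.51], [0.17, 1.92], [-2.96, 2.96]. Speed limits (rad/s): [2.39, 2.39, 3.14, 3.14, 3.14, 3.14, 3.14].

### API

Orientations are given as a unit quaternion [w, x, y, z].
In Python, from station import bot gives the robot as it stands.
- The arm moves only by the tool jog_arm, never from a script. Its argument "motion" is a list of rows, each a list of 7 numbers: the turn, a rotation vector about the tool's x, y, z in rad, then the shift along the tool's x, y, z in mm, then the finger opening in mm, from 0 to 85.4. A call has 1 to 10 rows; each row is the pose to reach, as a shift and turn from the pose commanded when the call began, along the tool's axes at that moment; what a row does not reach only later rows make up. A row lasts 1/8 s, in which the tool goes at most 62.5 mm and 10.7 degrees, less where a joint would pass 70% of its speed; a pose out of reach is approached as far as the arm can. A call with a gripper value outside its range is refused whole. The fingers move at their own pace and stop on an object; "grip_force" is the grip in N (left out, the last holds). Time passes only in rows, so rows that repeat a pose let the fingers close. It gives the time, the measured TCP pose, the force, the opening and the grip force at its end, in the units of the state.
- bot.get_obs(): the state, without advancing time (a new reading comes with each control period).
- bot.read_camera(name): name is "side" or "top"; returns a dict with "pixels" (480x640x3 uint8, red, green, blue), "camera_matrix" (3x3 intrinsics, pixels), "T" (4x4, takes a point from camera to world coordinates). Camera axes: x right, y down, z forward; pixel columns grow to the right and rows downward; lengths in m; the calibration is good to about 2 mm. A picture is of the moment at which its call begins. There is no depth.
- bot.hand_in(): hands the job in; it is judged then, once.
Trained networks look in a picture, given as the dict that the camera call returned (one of the last four; its "shot" number tells which), for a name from the list of things; names that differ only in an ending like _2 or _b are one class to them, and where a whole thing is asked for, a point or a joint stands for the part that bears it (a point fixed in the world has none). Each returns a list of dicts, best first, with "score" (0 to 1); they miss things now and then, are a little off and sometimes report something else, mostly with a low value. They report only what shows in the picture. A call takes as long as a camera call. They do not tell look-alikes from the thing itself.
- bot.spot_in(thing, picture): "xy" ([column, row] in pixels, amid what is visible of it).
- bot.tip_of(thing, picture): "xy" ([column, row] in pixels: a listed point, or the origin of a listed thing).
The state is a dict: "t": time; "q": joint angles; "joint_vel": joint speeds; "joint_torque": joint torques, N m; "eef_pos": TCP position; "tool_rot": TCP orientation; "contact_force": force on the tool from outside, world axes, zero at the start; "torque": the same for the moment, N m; "gripper_width": opening from 0.0 (shut) to 1.0 (fully open); "grasp_force": force on a finger pad.
Only numpy, scipy, OpenCV 4.12 (cv2) and the standard library are available. Lean on these libraries where they do the work, as an engineer would, in place of code of your own. Each camera call takes 0.05 s, during which the arm holds its last target. There are 200 camera calls.

## Working session

There is one attempt and no reset: what is moved stays moved. The work goes in short steps, Python scripts to look and compute and a tool call to move; the robot and the scene stay as the last step left them, time stands still between calls to the robot, and variables do not carry over. Pictures are saved under pics/ and viewed, at most 10 in all, crops included, and the job is handed in when it is done.

Besides the shell and the picture viewer there is one more tool, called after "Call:" as name(argument=value, ...) on one line, values as JSON. jog_arm: Moves the arm, as the interface text tells. Its arguments: {"type":"object","properties":{"motion":{"type":"array"},"grip_force":{"type":"number"}},"required":["motion"]}

```bash
mkdir -p pics; cat > h.py <<'E'
import numpy as np, cv2
from station import bot
from scipy.spatial.transform import Rotation as R
def ray(p,xy):
    K=np.array(p["camera_matrix"]);T=np.array(p["T"])
    d=T[:3,:3]@np.linalg.inv(K)@np.array([xy[0],xy[1],1.]);return T[:3,3],d
def atz(p,xy,z):
    o,d=ray(p,xy);return o+d*(z-o[2])/d[2]
def px(p,P):
    T=np.linalg.inv(np.array(p["T"]));c=T[:3,:3]@np.array(P)+T[:3,3];u=np.array(p["camera_matrix"])@c;return u[:2]/u[2]
def tri(a,xa,b,xb):
    o1,d1=ray(a,xa);o2,d2=ray(b,xb)
    s=np.linalg.lstsq(np.c_[d1,-d2],o2-o1,rcond=None)[0];p=o1+s[0]*d1;q=o2+s[1]*d2
    return (p+q)/2,np.linalg.norm(p-q)
def save(p,n): cv2.imwrite(n,p["pixels"][:,:,::-1])
E
python3 - <<'E'
from h import *
np.set_printoptions(precision=3,suppress=True)
a=bot.read_camera("top");b=bot.read_camera("side")
save(a,"pics/a.png");save(b,"pics/b.png")
print(np.array(a["T"]),np.array(b["T"]))
for n in "insert_centre board spatula_grip spatula_blade mat case tape frame".split():
    ra=bot.tip_of(n,a);rb=bot.tip_of(n,b)
    print(n,[(np.round(r["xy"]),round(r["score"],2)) for r in ra[:3]],[(np.round(r["xy"]),round(r["score"],2)) for r in rb[:3]])
    for r in ra[:2]:
        for s in rb[:2]: print("   ",*tri(a,r["xy"],b,s["xy"]))
o=bot.get_obs();print(o["t"],o["eef_pos"],o["tool_rot"])
E
```

```text
[[-0.12  -0.971  0.208  0.271]
 [-0.993  0.119 -0.019  0.039]
 [-0.006 -0.209 -0.978  1.144]
 [ 0.     0.     0.     1.   ]] [[-0.973 -0.17   0.155  0.272]
 [-0.229  0.665 -0.71   1.103]
 [ 0.018 -0.727 -0.687  1.133]
 [ 0.     0.     0.     1.   ]]
insert_centre [(array([230., 354.]), 0.85), (array([285., 252.]), 0.6)] [(array([400., 352.]), 0.91), (array([322., 280.]), 0.81)]
    [ 0.248  0.285 -0.003] 0.006082843547618118
    [0.347 0.262 0.191] 0.1983818230584565
    [ 0.373  0.163 -0.107] 0.25997548679625787
    [0.478 0.124 0.014] 0.0019036192185994435
board [(array([277., 238.]), 0.66)] [(array([307., 290.]), 0.71)]
    [ 0.519  0.144 -0.015] 0.010592848030252929
spatula_grip [(array([504., 130.]), 0.72), (array([554., 226.]), 0.63), (array([447., 272.]), 0.61)] [(array([296., 129.]), 0.9), (array([378., 132.]), 0.77), (array([388., 183.]), 0.73)]
    [ 0.711 -0.467  0.063] 0.01184088403057315
    [ 0.516 -0.329  0.254] 0.23209155552381858
    [ 0.584 -0.519  0.043] 0.2615626258168077
    [ 0.449 -0.55   0.039] 0.015911851123719713
spatula_blade [(array([517., 169.]), 0.93), (
[... 262 characters left out ...]
 0.472 -0.273 -0.012] 0.0011722330961337986
mat [(array([447., 253.]), 0.73)] [(array([385., 182.]), 0.71), (array([365., 190.]), 0.68)]
    [ 0.397 -0.266  0.061] 0.044583306485095994
    [ 0.433 -0.285 -0.001] 0.008746736724626097
case [(array([321., 192.]), 0.88)] [(array([282., 247.]), 0.95)]
    [ 0.624  0.016 -0.004] 0.011930760075212522
tape [(array([248., 198.]), 0.68)] [(array([253., 296.]), 0.72)]
    [ 0.637  0.207 -0.002] 0.002707460188457298
frame [(array([145., 266.]), 0.79)] [(array([278., 410.]), 0.83), (array([354., 189.]), 0.17)]
    [ 0.492  0.49  -0.019] 0.0031092921131682816
    [0.393 0.299 0.474] 0.011482099943808293
0.9 [ 0.258 -0.624  0.231] [0.    0.981 0.195 0.   ]
```

View pics/a.png

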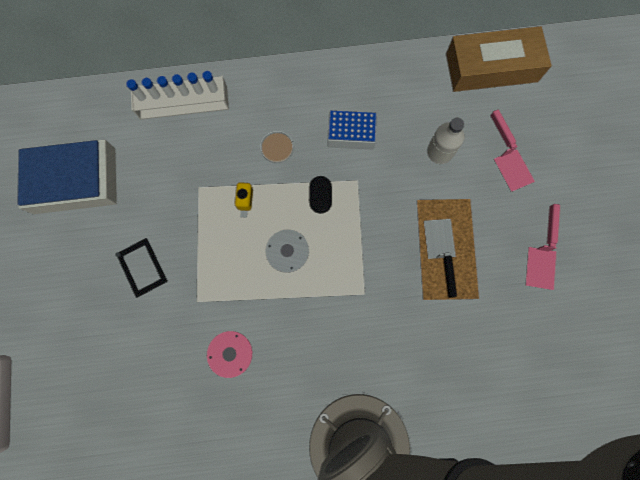

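View pics/b.png

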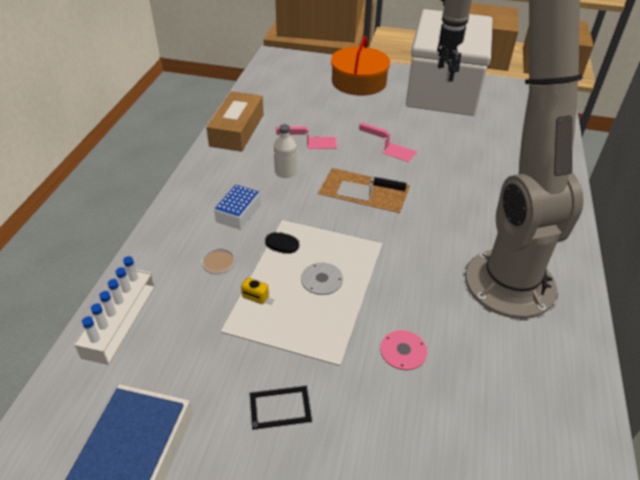

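The top view shows the steel insert at (287,250) and the black-handled spatula on the mat, with its handle at (450,276) and blade at (440,238). The board corners are near (198,187), (358,181), (364,295) and (198,301). The pink items are decoys.

```bash
python3 - <<'E'
from h import *
np.set_printoptions(precision=4,suppress=True)
a=bot.read_camera("top");b=bot.read_camera("side")
for n,c in dict(board=[(198,187),(358,181),(364,295),(198,301)],mat=[(417,199),(470,199),(478,298),(423,299)]).items():
    P=np.array([atz(a,x,.006 if n=="board" else .003) for x in c]);print(n,P[:,:2].tolist(),P.mean(0),np.linalg.norm(np.diff(P,axis=0),axis=1))
im=a["pixels"].astype(int)
# handle
s=im[240:305,425:475].max(2)<45
ys,xs=np.nonzero(s);hp=np.c_[xs+425,ys+240].astype(np.float32)
rc=cv2.minAreaRect(hp);print("handle",rc);bx=cv2.boxPoints(rc)
print(np.array([atz(a,x,.068)[:2] for x in bx]),atz(a,rc[0],.066))
# blade: greyish in the mat
w=im[205:262,420:465];s=((w.max(2)-w.min(2)<25)&(w.max(2)>110)).astype(np.uint8)
n,l,st,ce=cv2.connectedComponentsWithStats(s);k=1+st[1:,4].argmax();ys,xs=np.nonzero(l==k)
rc=cv2.minAreaRect(np.c_[xs+420,ys+205].astype(np.float32));print("blade",rc,st[k]);bx=cv2.boxPoints(rc)
print(np.array([atz(a,x,.0055)[:2] for x in bx]),atz(a,rc[0],.0055))
# insert
w=im[222:280,258:316];s=(w.mean(2)<190).astype(np.uint8);n,l,st,ce=cv2.connectedComponentsWithStats(s);k=1+st[1:,4].argmax();ys,xs=np.nonzero(l==k)
(c,r)=cv2.minEnclosingCircle(np.c_[xs+258,ys+222].astype(np.float32));print("ins",c,r,atz(a,c,.017),atz(a,(c[0]+r,c[1]),.017)-atz(a,(c[0]-r,c[1]),.017))
for n in ["insert_centre","spatula_grip","spatula_blade"]:
  for z in [dict(insert_centre=.013,spatula_grip=.055,spatula_blade=.003)[n]]:
    print(n,[(r["score"],atz(a,r["xy"],z)) for r in bot.tip_of(n,a)],[(r["score"],atz(b,r["xy"],z)) for r in bot.tip_of(n,b)])
o=bot.get_obs();print(o["t"],R.from_quat(o["tool_rot"],scalar_first=True).as_matrix())
E
```

```text
board [[0.6806438263990564, 0.3350305042631357], [0.6455359703989718, -0.08476914666648716], [0.3480856514592209, -0.059314650007918676], [0.3833457082490014, 0.35339573954663306]] [0.5144 0.1361 0.006 ] [0.4213 0.2985 0.4142]
mat [[0.5787291772545902, -0.23144647005917368], [0.561833759750471, -0.3686940726797082], [0.3065794349455005, -0.34063844850831554], [0.32068376044930597, -0.20424115104565568]] [ 0.442  -0.2863  0.003 ] [0.1383 0.2568 0.1371]
handle ((449.53082275390625, 276.2461853027344), (41.303565979003906, 8.434362411499023), 82.87498474121094)
[[ 0.4125 -0.2542]
 [ 0.4126 -0.2745]
 [ 0.3148 -0.2691]
 [ 0.3148 -0.2492]] [ 0.3634 -0.2623  0.066 ]
blade ((439.25, 238.25001525878906), (38.761470794677734, 27.607885360717773), 83.6598129272461) [  4  14  32  40 995]
[[ 0.519  -0.2378]
 [ 0.5184 -0.3095]
 [ 0.4177 -0.3024]
 [ 0.4184 -0.232 ]] [ 0.4679 -0.2704  0.0055]
ins (286.5, 250.5) 40.3051872253418 [0.4816 0.1204 0.017 ] [-0.0247 -0.2021  0.    ]
insert_centre [(0.76, array([0.2474, 0.2825, 0.013 ]))] [(0.7, array([0.2522, 0.2927, 0.013 ])), (0.41, array([0.5053, 0.1549, 0.013 ]))]
spatula_grip [(0.82, array([ 0.3753, -0.2646,  0.055 ])), (0.72, array([ 0.4539, -0.5395,  0.055 ])), (0.58, array([ 0.719 , -0.4657,  0.055 ]))] [(0.94, array([ 0.3659, -0.2621,  0.055 ])), (0.9, array([ 0.7112, -0.4661,  0.055 ])), (0.69, array([ 0.4423, -0.5322,  0.055 ])), (0.41, array([ 0.7569, -0.0268,  0.055 ]))]
spatula_blade [(0.77, array([ 0.6298, -0.5067,  0.003 ])), (0.6, array([ 0.3567, -0.5077,  0.003 ]))] [(0.97, array([ 0.3541, -0.5063,  0.003 ])), (0.79, array([ 0.622 , -0.4652,  0.003 ])), (0.76, array([ 0.4683, -0.263 ,  0.003 ])), (0.45, array([0.7619, 0.1229, 0.003 ]))]
1.3 [[ 0.9242  0.3818 -0.    ]
 [ 0.3818 -0.9242  0.    ]
 [-0.     -0.     -1.    ]]
```

Call:
jog_arm(motion=[[0,0,0.15,40,-48,20,85],[0,0,0.3,80,-96,40,85],[0,0,0.452,121,-145,60,85],[0,0,0.452,161,-193,80,85],[0,0,0.452,202,-241,100,85],[0,0,0.452,242,-289,120,85],[0,0,0.452,242,-289,120,85],[0,0,0.452,242,-289,120,85]], grip_force=100)

```text
t: 2.3
eef_pos: [0.3716, -0.2628, 0.1111]
tool_rot: [-0.0, 1.0, -0.028, -0.0]
contact_force: [0.2, -0.4, -0.7]
gripper_width: 0.993
grasp_force: 0.0
```

```bash
python3 - <<'E'
from h import *
np.set_printoptions(precision=4,suppress=True)
o=bot.get_obs();print(o["t"],o["eef_pos"],R.from_quat(o["tool_rot"],scalar_first=True).as_matrix(),o["q"])
b=bot.read_camera("side")
x=cv2.resize(b["pixels"][100:300,260:520],None,fx=3,fy=3);cv2.imwrite("pics/c.png",x[:,:,::-1])
E
```

```text
2.3 [ 0.3716 -0.2628  0.1111] [[ 0.9984 -0.0565 -0.0004]
 [-0.0565 -0.9984  0.0006]
 [-0.0004 -0.0006 -1.    ]] [ 0.5038  0.2904 -0.029   2.1725  0.0126  0.6794 -1.1612]
```

View pics/c.png

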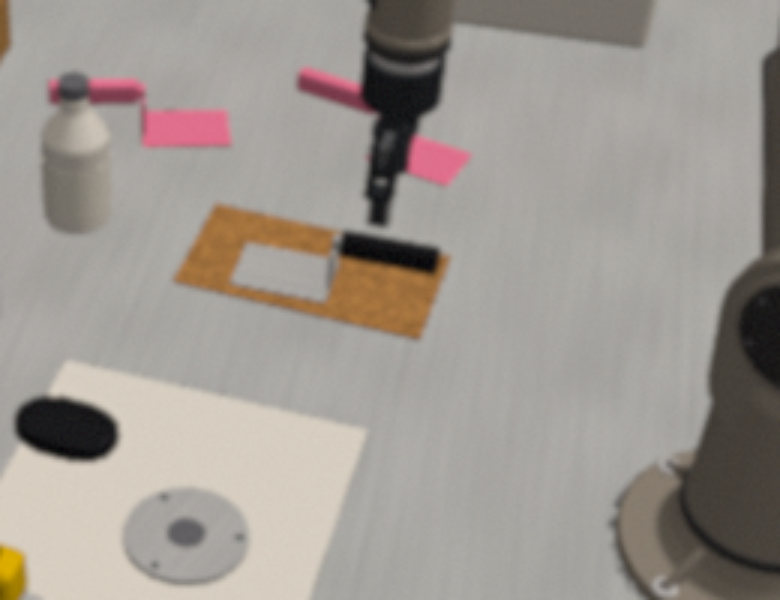

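The gripper hovers over the handle (fingertip at crop (378,222), handle at (390,250)), and the insert is on the board at crop (185,533). I'll descend and grasp.

Call:
jog_arm(motion=[[0,0,0,0,0,40,85],[0,0,0,0,0,75,85],[0,0,0,0,0,75,85],[0,0,0,0,0,75,10],[0,0,0,0,0,75,10],[0,0,0,0,0,75,10],[0,0,0,0,0,75,10],[0,0,0,0,0,75,10],[0,0,0,0,0,75,10]], grip_force=100)

```text
t: 3.48
eef_pos: [0.3715, -0.2647, 0.0371]
tool_rot: [0.0, 1.0, -0.03, 0.001]
contact_force: [-0.7, 0.5, 7.7]
gripper_width: 0.19
grasp_force: 97.2
```

Call:
jog_arm(motion=[[0,0,0,0,0,-40,10],[0,0,-0.17,0,0,-80,10],[0,0,-0.34,10,-20,-80,10],[0,0,-0.51,20,-40,-80,10],[0,0,-0.68,30,-60,-80,10],[0,0,-0.85,40,-80,-80,10],[0,0,-1.02,50,-100,-80,10],[0,0,-1.19,60,-120,-80,10],[0,0,-1.36,70,-140,-80,10],[0,0,-1.53,77,-153,-80,10]])

```text
t: 4.72
eef_pos: [0.4573, -0.1152, 0.1163]
tool_rot: [-0.0, 0.74, 0.673, -0.0]
contact_force: [-0.3, -0.5, -1.5]
gripper_width: 0.198
grasp_force: 98.3
```

Call:
jog_arm(motion=[[0,0,0,0,0,20,10],[0,0,0,0,0,40,10],[0,0,0,0,0,40,10]])

```text
t: 5.1
eef_pos: [0.4556, -0.1161, 0.0752]
tool_rot: [-0.001, 0.742, 0.671, -0.001]
contact_force: [-0.8, -0.3, -2.3]
gripper_width: 0.193
grasp_force: 98.0
```

```bash
python3 - <<'E'
from h import *
np.set_printoptions(precision=4,suppress=True)
o=bot.get_obs();M=R.from_quat(o["tool_rot"],scalar_first=True).as_matrix();print(o["t"],o["eef_pos"],M,o["q"])
a=bot.read_camera("top");b=bot.read_camera("side")
x=np.vstack([cv2.resize(a["pixels"][200:300,250:400],None,fx=3,fy=3),cv2.resize(b["pixels"][190:290,290:440],None,fx=3,fy=3)]);cv2.imwrite("pics/d.png",x[:,:,::-1])
z=o["eef_pos"][2]-.0371
for f in (.145,):
  P=np.array(o["eef_pos"]);P[2]=.0055+z;P=P+M[:,0]*f
  for s in(-.035,.035): print("predicted corner",P+M[:,1]*s,px(a,P+M[:,1]*s),px(b,P+M[:,1]*s))
E
```

```text
5.1 [ 0.4556 -0.1161  0.0752] [[ 0.1005  0.9949 -0.0035]
 [ 0.9949 -0.1005  0.0006]
 [ 0.0002 -0.0036 -1.    ]] [ 0.4436  0.4027 -0.3889  2.1402  0.2494  0.6446 -0.219 ]
predicted corner [0.4353 0.0317 0.0437] [323.4253 262.7402] [345.5603 249.9266]
predicted corner [0.505  0.0247 0.0435] [322.8944 234.8166] [320.6696 243.6434]
```

View pics/d.png

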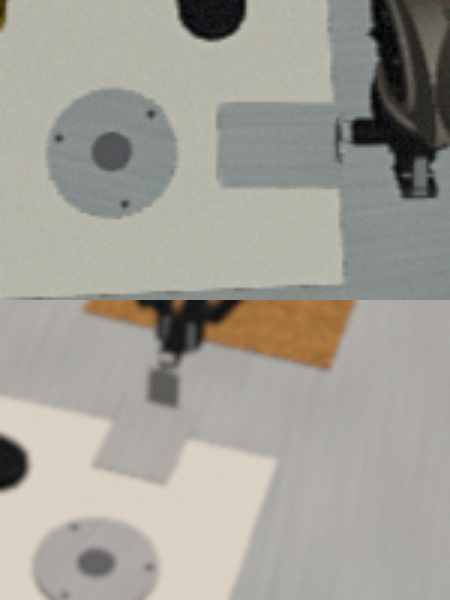

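The top crop shows the blade's front edge at full-image column 322, rows 234–262, within 1 px of the prediction. The insert circle is centred at about (287.2,251). The side crop agrees and shows the blade level.

```bash
python3 - <<'E'
from h import *
np.set_printoptions(precision=4,suppress=True)
a=bot.read_camera("top");b=bot.read_camera("side")
C=atz(a,(287.2,251),.020); Cs=atz(b,(290+96/3,190+263/3),.020);print(C,Cs)
print("rad",np.linalg.norm(atz(a,(250+46/3,251),.02)-atz(a,(250+177/3,251),.02)))
o=bot.get_obs();M=R.from_quat(o["tool_rot"],scalar_first=True).as_matrix();P=np.array(o["eef_pos"])
for c in (C,Cs):
  d=M.T@(c-P);print("in tool",d*1000,"bearing about tcp deg",np.degrees(np.arctan2(d[1],d[0])),"travel to step", d[0]*1000-38-147)
E
```

```text
[0.4796 0.1185 0.02  ] [0.478  0.1225 0.02  ]
rad 0.10998269477817607
in tool [235.9535  -2.0156  57.0267] bearing about tcp deg -0.48943265971621963 travel to step 50.95345463891309
in tool [239.7207  -3.943   57.0233] bearing about tcp deg -0.9423389045264232 travel to step 54.72067632941423
```

Call:
jog_arm(motion=[[0,0,0,0,-3,20,10],[0,0,0,0,-3,32,10],[0,0,0,0,-3,32,10],[0,0,0,15,-3,32,10],[0,0,0,28,-3,32,10],[0,0,0,28,-3,32,10]])

```text
t: 6.05
eef_pos: [0.4576, -0.0862, 0.0448]
tool_rot: [0.0, 0.741, 0.672, 0.001]
contact_force: [-0.8, 0.0, -1.8]
gripper_width: 0.194
grasp_force: 98.1
```

```bash
python3 - <<'E'
from h import *
np.set_printoptions(precision=4,suppress=True)
o=bot.get_obs();print(o["t"],o["eef_pos"],R.from_quat(o["tool_rot"],scalar_first=True).as_matrix())
b=bot.read_camera("side")
x=cv2.resize(b["pixels"][210:300,280:380],None,fx=6,fy=6,interpolation=cv2.INTER_CUBIC);cv2.imwrite("pics/e.png",x[:,:,::-1])
E
```

```text
6.05 [ 0.4576 -0.0862  0.0448] [[ 0.0976  0.9952  0.001 ]
 [ 0.9952 -0.0976  0.0005]
 [ 0.0006  0.001  -1.    ]]
```

View pics/e.png

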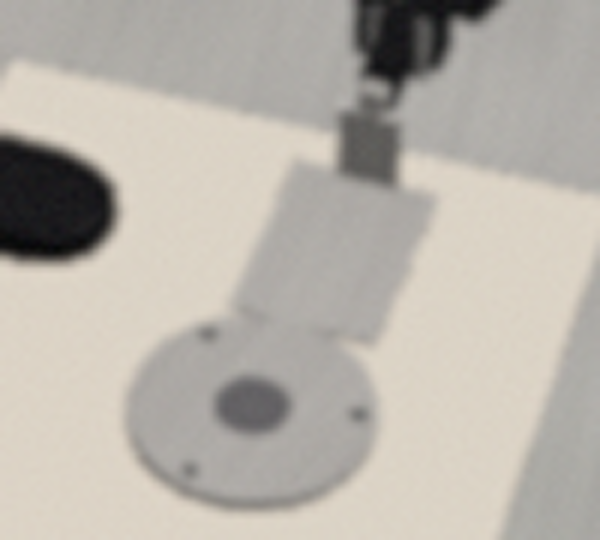

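The blade front is at the flange's near edge (crop (235,300)–(375,345)) and centred. I'll lower it 2 mm and slide it under.

Call:
jog_arm(motion=[[0,0,0,0,0,2,10],[0,0,0,0,0,2,10],[0,0,0,8,0,2,10],[0,0,0,16,0,2,10],[0,0,0,20,0,2,10],[0,0,0,24,0,2,10],[0,0,0,26,0,2,10],[0,0,0,26,0,2,10]])

```text
t: 7.1
eef_pos: [0.4596, -0.0624, 0.0423]
tool_rot: [0.0, 0.742, 0.67, -0.0]
contact_force: [-0.4, -1.0, -2.0]
gripper_width: 0.196
grasp_force: 98.1
```

```bash
python3 - <<'E'
from h import *
np.set_printoptions(precision=4,suppress=True)
o=bot.get_obs();print(o["t"],o["eef_pos"],R.from_quat(o["tool_rot"],scalar_first=True).as_matrix(),o["contact_force"],o["torque"])
b=bot.read_camera("side");a=bot.read_camera("top")
x=np.hstack([cv2.resize(b["pixels"][210:310,280:380],None,fx=4,fy=4,interpolation=cv2.INTER_CUBIC),cv2.resize(a["pixels"][200:300,250:350],None,fx=4,fy=4,interpolation=cv2.INTER_CUBIC)]);cv2.imwrite("pics/f.png",x[:,:,::-1])
E
```

```text
7.1 [ 0.4596 -0.0624  0.0423] [[ 0.101   0.9949 -0.    ]
 [ 0.9949 -0.101  -0.0002]
 [-0.0002 -0.     -1.    ]] [-0.3847 -0.9638 -1.9989] [-0.2483  0.0576  0.0053]
```

View pics/f.png

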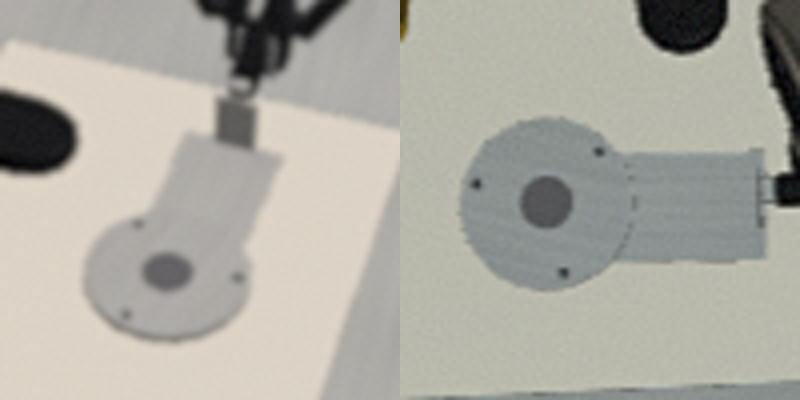

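The blade is under the flange as far as the step (top crop: insert centre at (547,203), blade centred on it). I'll start the tipping arc.

Call:
jog_arm(motion=[[0,0,0,-1,0,-4,10],[0,0,0,-0.5,0,-10,10],[0,0,0,0.5,0,-17,10],[0,0,0,2,0,-23,10],[0,0,0,4,0,-30,10],[0,0,0,7,0,-36.5,10],[0,0,0,10.5,0,-44,10],[0,0,0,14.5,0,-51.5,10],[0,0,0,14.5,0,-51.5,10]])

```text
t: 8.32
eef_pos: [0.4616, -0.0475, 0.0945]
tool_rot: [0.001, 0.742, 0.671, 0.0]
contact_force: [-0.2, -0.5, -3.9]
gripper_width: 0.195
grasp_force: 98.0
```

```bash
python3 - <<'E'
from h import *
np.set_printoptions(precision=4,suppress=True)
o=bot.get_obs();print(o["t"],o["eef_pos"],o["contact_force"],o["torque"])
b=bot.read_camera("side");a=bot.read_camera("top")
x=np.hstack([cv2.resize(b["pixels"][210:310,280:380],None,fx=4,fy=4,interpolation=cv2.INTER_CUBIC),cv2.resize(a["pixels"][200:300,250:350],None,fx=4,fy=4,interpolation=cv2.INTER_CUBIC)]);cv2.imwrite("pics/g.png",x[:,:,::-1])
E
```

```text
8.325 [ 0.4616 -0.0475  0.0945] [-0.1572 -0.4529 -3.8528] [-0.4819  0.0744 -0.0274]
```

View pics/g.png

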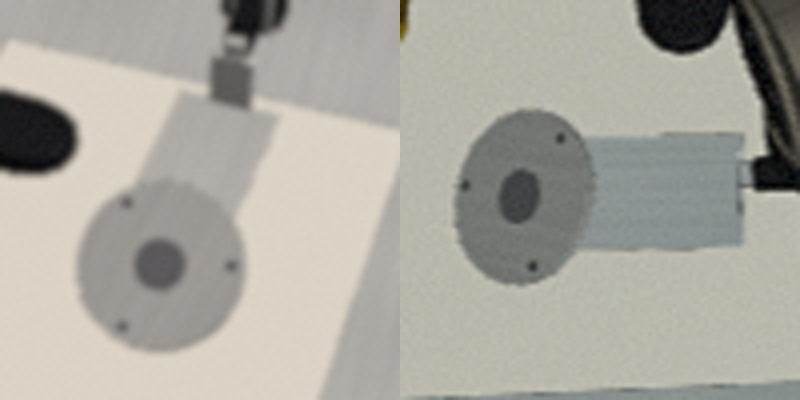

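The insert is tilted about 35°. Its far edge has barely moved (top crop column 456, from 461). Continuing to about 68°.

Call:
jog_arm(motion=[[0,0,0,5,0,-7,10],[0,0,0,10.5,0,-14,10],[0,0,0,16.5,0,-20,10],[0,0,0,23,0,-26,10],[0,0,0,30,0,-31,10],[0,0,0,37.5,0,-35.5,10],[0,0,0,42,0,-38,10],[0,0,0,42,0,-38,10]])

```text
t: 9.43
eef_pos: [0.4655, -0.0056, 0.132]
tool_rot: [0.0, 0.742, 0.671, 0.0]
contact_force: [0.1, -0.9, -1.8]
gripper_width: 0.197
grasp_force: 98.0
```

```bash
python3 - <<'E'
from h import *
np.set_printoptions(precision=4,suppress=True)
o=bot.get_obs();print(o["t"],o["eef_pos"],o["contact_force"],o["torque"])
b=bot.read_camera("side");a=bot.read_camera("top")
x=np.hstack([cv2.resize(b["pixels"][210:310,280:380],None,fx=4,fy=4,interpolation=cv2.INTER_CUBIC),cv2.resize(a["pixels"][200:300,250:350],None,fx=4,fy=4,interpolation=cv2.INTER_CUBIC)]);cv2.imwrite("pics/i.png",x[:,:,::-1])
E
```

```text
9.425 [ 0.4655 -0.0056  0.132 ] [ 0.1168 -0.9311 -1.7708] [-0.26    0.0406  0.0191]
```

View pics/i.png

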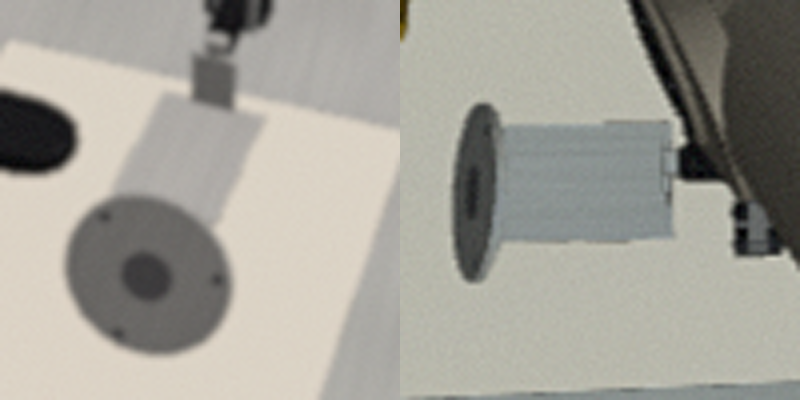

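The insert stands at about 70°, with the blade square behind it and the pivot still in place. Pushing past vertical.

Call:
jog_arm(motion=[[0,0,0,12,0,-4.5,10],[0,0,0,20.5,0,-7,10],[0,0,0,29.5,0,-9,10],[0,0,0,38,0,-9,10],[0,0,0,46,0,-9,10],[0,0,0,54,0,-9,10],[0,0,0,60,0,-9,10],[0,0,0,60,0,-9,10],[0,0,0,60,0,-9,10],[0,0,0,60,0,-9,10]])

```text
t: 10.78
eef_pos: [0.4713, 0.0533, 0.1408]
tool_rot: [0.0, 0.742, 0.67, -0.0]
contact_force: [-0.5, 0.1, -2.3]
gripper_width: 0.195
grasp_force: 98.2
```

```bash
python3 - <<'E'
from h import *
np.set_printoptions(precision=4,suppress=True)
o=bot.get_obs();print(o["t"],o["eef_pos"],o["contact_force"],R.from_quat(o["tool_rot"],scalar_first=True).as_matrix())
b=bot.read_camera("side");a=bot.read_camera("top")
x=np.vstack([cv2.resize(b["pixels"][200:370,220:400],None,fx=2,fy=2,interpolation=cv2.INTER_CUBIC),cv2.resize(a["pixels"][180:310,190:370],None,fx=2,fy=2,interpolation=cv2.INTER_CUBIC)]);cv2.imwrite("pics/j.png",x[:600,:,::-1])
E
```

```text
10.775 [0.4713 0.0533 0.1408] [-0.4503  0.0969 -2.2925] [[ 0.1014  0.9948 -0.0001]
 [ 0.9948 -0.1014 -0.0002]
 [-0.0002 -0.0001 -1.    ]]
```

View pics/j.png

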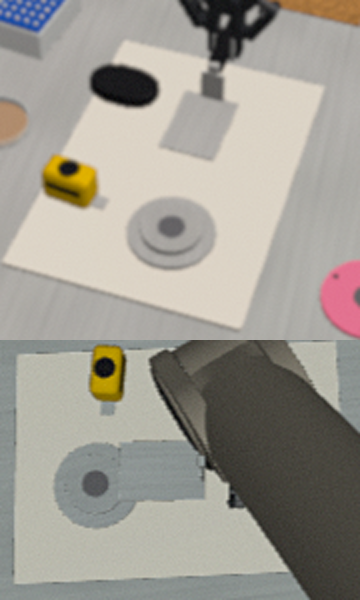

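The insert lies step up on the board, well inside its edges (side crop (171,231), top crop (95,484)). The case and tape haven't moved. Next I'll return the spatula.

Call:
jog_arm(motion=[[0,0,0,-40,-5,0,10],[0,0,0.17,-80,-12,0,10],[0,0,0.34,-115,-20,0,10],[0,0,0.51,-150,-28,0,10],[0,0,0.68,-185,-36,0,10],[0,0,0.85,-220,-44,0,10],[0,0,1.02,-255,-52,0,10],[0,0,1.19,-290,-60,0,10],[0,0,1.36,-327,-67,0,10],[0,0,1.529,-327,-67,0,10]])

```text
t: 12.12
eef_pos: [0.3704, -0.2679, 0.1409]
tool_rot: [0.001, 0.999, -0.035, -0.0]
contact_force: [0.4, 0.7, -1.9]
gripper_width: 0.192
grasp_force: 98.2
```

Call:
jog_arm(motion=[[0,0,0,0,0,20,10],[0,0,0,0,0,50,10],[0,0,0,0,0,80,10],[0,0,0,0,0,80,10],[0,0,0,0,0,80,10]])

```text
t: 12.75
eef_pos: [0.3722, -0.2652, 0.0616]
tool_rot: [0.0, 1.0, -0.03, 0.0]
contact_force: [-0.7, -0.5, -1.8]
gripper_width: 0.193
grasp_force: 98.1
```

```bash
python3 - <<'E'
from h import *
np.set_printoptions(precision=4,suppress=True)
o=bot.get_obs();M=R.from_quat(o["tool_rot"],scalar_first=True).as_matrix();P=np.array(o["eef_pos"]);print(o["t"],P,o["contact_force"],M)
print(M.T@(np.array([.3715,-.2647,.0371])-P)*1000)
E
```

```text
12.75 [ 0.3722 -0.2652  0.0616] [-0.7421 -0.4982 -1.7507] [[ 0.9982 -0.0594  0.0008]
 [-0.0594 -0.9982 -0.0004]
 [ 0.0009  0.0003 -1.    ]]
[-0.7922 -0.4896 24.497 ]
```

Lower the last 24 mm and settle.

Call:
jog_arm(motion=[[0,0,0,0,0,12,10],[0,0,0,0,0,20,10],[0,0,0,0,0,23,10],[0,0,0,0,0,24.5,10],[0,0,0,0,0,24.5,10]])

```text
t: 13.38
eef_pos: [0.3713, -0.2648, 0.0371]
tool_rot: [-0.0, 1.0, -0.03, -0.0]
contact_force: [-5.5, 3.0, 13.4]
gripper_width: 0.193
grasp_force: 100.8
```

Call:
jog_arm(motion=[[0,0,0,0,0,-0.5,10],[0,0,0,0,0,-0.5,25],[0,0,0,0,0,-0.5,50],[0,0,0,0,0,-0.5,85],[0,0,0,0,0,-0.5,85],[0,0,0,0,0,-0.5,85],[0,0,0,0,0,-0.5,85]], grip_force=40)

```text
t: 14.25
eef_pos: [0.3717, -0.2649, 0.0368]
tool_rot: [0.0, 1.0, -0.03, 0.0]
contact_force: [-0.4, -0.2, -0.2]
gripper_width: 0.993
grasp_force: 0.0
```

Call:
jog_arm(motion=[[0,0,0,0,0,-30,85],[0,0,0,0,0,-70,85],[0,0,0,0,0,-120,85],[0,0,0,0,0,-150,85],[0,0,0,0,0,-150,85]])

```text
t: 14.88
eef_pos: [0.3731, -0.2657, 0.1891]
tool_rot: [0.001, 1.0, -0.03, 0.002]
contact_force: [0.3, 0.5, 0.2]
gripper_width: 0.99
grasp_force: 0.0
```

```bash
python3 - <<'E'
from h import *
o=bot.get_obs();print(o["t"],o["eef_pos"],o["contact_force"])
b=bot.read_camera("side");a=bot.read_camera("top")
x=np.hstack([b["pixels"][110:430,180:440],a["pixels"][100:310,110:490].repeat(1,0)[:, :380]] if 0 else [np.pad(b["pixels"][110:430,180:440],((0,0),(0,0),(0,0))),np.pad(a["pixels"][90:310,110:490],((0,100),(0,0),(0,0)))])
cv2.imwrite("pics/k.png",x[:,:,::-1])
E
```

```text
14.875 [ 0.37309637 -0.26574939  0.18909896] [0.31263756 0.50036444 0.17947606]
```

View pics/k.png

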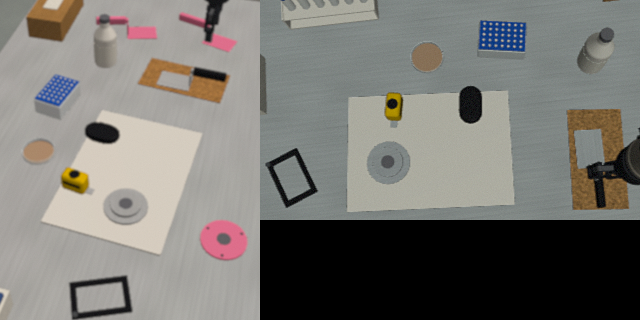

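The spatula stands flat on the mat (side crop (195,77)). The insert is step up on the board (side crop (125,205)), and nothing else has moved. Handing in.

```bash
python3 -c "
from station import bot
print(bot.hand_in())"
```

```text
the job is handed in; nothing more can be done
None
```

The job is handed in at about 15 s: the insert was tipped over with the spatula and lies flat, step up, wholly on the white board, the spatula stands with its blade flat on the cork mat, and nothing else moved.

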